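Hang the parts bin back on the bench rail

ROBOT

A 7-joint arm with a two-finger parallel gripper is mounted at the origin on the work surface. World frame = base frame: x ahead of the robot, y to its left, z up, the work surface at z = 0. Lengths are in mm, angles in rad, forces in N, time in s.
With the tool pointing down it reaches from about 400 to 850 mm from the base axis. Payload 6.9 kg.
Tool frame: the origin (TCP) lies at the very end of the fingers, on their centre line; the grasp point (between the pads) lies 19 mm behind it; z points along the fingers, x is the direction in which the jaws open and shut, and the axes are right-handed (so a half turn about z gives the same grasp; the last joint's range is limited). The gripper opens to 85 mm and grips with 20 to 120 N. Pads are 22 mm wide; open, the fingers measure 114 mm over their backs; the gripper's body (76 mm by 85 mm) begins 54 mm behind the grasp point. The pads swing forward as they close: fully open they stand 13 mm farther back than shut.
Start: joints at [-1.157, 0.507, -0.238, 1.5, 0.126, 1.149, -0.155], TCP at [189.37, 595.609, 231.275] pointing down, gripper open.
Joint ranges: [-3.08, 3.08], [-0.24, 2.05], [-1.43, 1.35], [0, 2.5], [-1.52, 4.66], [0.17, 1.96], [-2.89, 2.89]. Speed limits (rad/s): [2.39, 2.39, 3.14, 3.14, 3.14, 3.14, 3.14].

INTERFACE

Orientations are given as [roll, pitch, yaw] about the fixed x, y, z axes, in that order (R = Rz(yaw) Ry(pitch) Rx(roll)).
In Python, from rig import robot gives the robot as it stands.
- The arm moves only by the tool arm_command, never from a script. Its argument "rows" is a list that holds one entry, the list of rows, each a list of 6 numbers: the shift along the tool's x, y, z in m, then the turn, a rotation vector about the tool's x, y, z in degrees. In form: [[[tx, ty, tz, wx, wy, wz], ...]]. A call has 1 to 20 rows; each row shifts and turns the commanded pose from where the row before left it, along the tool's axes as they then stand; what a row does not reach is not made up. A row lasts 1/10 s, in which the tool goes at most 50 mm and 8.59 degrees, less where a joint would pass 70% of its speed; a pose out of reach is approached as far as the arm can. A call is refused whole if a number of a shift passes 0.05 or a number of a turn 8.59, either way. A call with a gripper value outside its range is refused whole. "gripper" is the opening, from -1 (shut) to 1 (fully open), so that 0 is half open, set as the call begins (left out, the last holds). The fingers move at their own pace and stop on an object; the grip force is fixed at half the most. Time passes only in rows, so rows that do not move let the fingers close. It gives the time, the measured TCP pose, the force and the opening at its end, in the units of the state.
- robot.sense(): the state, without advancing time (a new reading comes with each control period).
- robot.camera(name): name is "side" or "top" or "wrist"; returns the picture (384x512x3 uint8, red, green, blue); there is no depth.
- robot.camera_info(name): a dict with "intrinsics" (3x3 intrinsics, pixels), "xyz" and "attitude" of the camera in the world. Camera axes: x right, y down, z forward; pixel columns grow to the right and rows downward; lengths in mm; the calibration is good to about 2 mm. A picture is of the moment at which its call begins: read the wrist's pose just before it. camera_info takes no time and is no camera call; for the wrist camera it gives the pose at the moment of the call.
- robot.close_job(): hands the job in, once; it reports no verdict.
Trained networks look in the newest picture that a camera, given by its name, has taken for a name from the list of things; names that differ only in an ending like _2 or _b are one class to them, and where a whole thing is asked for, a point or a joint stands for the part that bears it (a point fixed in the world has none). Each returns a list of dicts, best first, with "p" (0 to 1); they miss things now and then, are a little off and sometimes report something else, mostly with a low value. They report only what shows in the picture. A call takes as long as a camera call. They do not tell look-alikes from the thing itself.
- robot.boxes_of(camera, thing): "at" ([row, column] in pixels, amid what is visible of it).
The state is a dict: "t": time; "qpos": joint angles; "joint_vel": joint speeds; "tau": joint torques, N m; "eef_pos": TCP position; "tool_rot": TCP orientation; "force": force on the tool from outside, world axes, zero at the start; "ft_torque": the same for the moment, N m; "grip_width": opening from 0.0 (shut) to 1.0 (fully open).
Only numpy, scipy, OpenCV 4.12 (cv2) and the standard library are available. Lean on these libraries where they do the work, as an engineer would, in place of code of your own. Each camera call takes 0.05 s, during which the arm holds its last target.

TASK

Hang the loose blue parts bin back in its free place on the bench rail, the place flagged by the blue marker: with its front tipped up, hook its rear lip over the rail, then swing the front down in the gripper, neither forcing it nor letting it drop, and let go only when it hangs level and square with its back flat against the rail. The spare fan must stay in the bin, and the two bins already hanging, the phone, the screwdrivers and the brush must not be knocked about.

Things in the scene. Friction and masses are not known exactly. Their poses are not given: they have to be found in the camera images.
- bin_center (a point): Middle of the loose blue open-topped parts bin, 31 mm above its underside. 105 mm long (x), 60 wide (y), 62 high (z), 0.13-0.22 kg, rigid, walls 3 mm. Its +x points to its back (lip side), -x to its low front; it starts standing on the mat. Side walls are plain and full height from 20 mm in front of the middle to the back: grip across them (60 mm). Front up by b = turn of +b about its y.
- bin_lip (a point): Seat of the blue bin's lip: inner corner of rear wall's outer face and lip underside, mid-width; 52.5 mm behind, 28 mm above bin_center; axes as the bin's. The lip, 50 mm wide, 3 mm thick, spans a slot 5.5 mm wide, drops 3 mm, then flares back 25 degrees to its tip 10.5 mm below the corner, where the slot is 9 mm. Front up 15 to 24 degrees, it goes fully down over the rail.
- bin_heel (a point): Heel on the blue bin's rear wall, a stub 40 mm wide, 6 mm high, jutting 5 mm back; this point: middle of its upper edge at the wall, 43 mm below bin_lip. Hung (front sagging about 2 degrees from play), it lies under the rail, 3 mm to spare; it bars a bin lowered level onto the rail (front must be up over 7 degrees while hooking) and can swing in under the rail only once the lip is fully seated.
- place (a point): Free place on the rail: nominal top front edge, mid-place. x level, square to the rail, away from the robot's side; y along the rail; z up. Hung, the bin has this heading and bin_lip lies here but for the height: the rail is clamped by hand in slotted uprights and its true top is anywhere from 8 mm below to 8 mm above: feel for it. Free in front and above; neighbours' centres 130 mm or more aside.
- marker_top (a point): Top of the blue marker, 34 mm wide, that rides on the flat strip behind the rail and flags the free place; 46 mm behind and 26 mm above the point 'place'.
- stand: Fixed grey bench stand with the rail: flat aluminium bar 4 mm thick (front face at x = 0), 40 mm high, 460 mm long, nominal top at 150 mm. Feet 220 x 34 x 6 mm and uprights at y = +-215 mm, uprights behind the rail, as is a flat strip (from x = 32 mm, top 149 mm). Origin on the table under the rail's front face, mid-length; x away from the robot's side, y along the rail.
- fan_center (a point): Centre of the spare fan, a black square 44 x 44 x 10 mm, 30 g, lying loose on the floor of the blue bin; it slides when the bin is tipped.
- red_bin_center (a point): Middle of a red bin that hangs on the rail: 115 mm long, 78 mm wide, 72 mm high, of a larger pattern; loose, only hooked on. Its front points to the robot.
- yellow_bin_center (a point): Middle of a yellow bin of the red one's pattern and size, hung on the rail likewise.
- phone: Phone lying on the mat, 148 x 72 x 8 mm; origin under its middle, x along its length.
- driver_red_grip (a point): Handle of a red screwdriver lying on the mat, 170 mm long.
- driver_grey_grip (a point): Handle of a grey screwdriver lying on the mat, 150 mm long.
- brush_grip (a point): Handle of a wooden brush lying on the mat, 180 mm long.
There are look-alikes about, which are no part of the job. What is meant by the part that bears bin_center is not green, and is the larger of those in its own colour. Of the things that look like the part that bears fan_center, the smaller one is meant.

How it is judged (in metres and radians):
On the way, in this order (a step that is already met when the one before it is completed fails the run):
1. the blue bin, its front tipped up, has its lip over the rail at the free place (angle between bin_lip's own z axis and vertical above 0.09 rad and x of bin_lip in the frame of place between -0.008 and 0.008 m and y of bin_lip in the frame of place between -0.025 and 0.025 m and z of bin_lip in the frame of place between -0.012 and 0.015 m), for 0.1 s.
2. the bin is swung down level against the rail while the fingers still hold or guide it (angle between bin_lip's own z axis and vertical below 0.09 rad and x of bin_lip in the frame of place between -0.005 and 0.005 m and z of bin_lip in the frame of place between -0.011 and 0.011 m and contact force between bin and the fingers above 0.2 N), for 0.2 s.
At the end, for the whole second after the job is handed in: The blue bin hangs at rest on the rail within 25 mm of the middle of the free place, its back within 5 mm of the rail's face, level within 5 degrees and square to the rail within 4 degrees, lip seated on the rail (within 11 mm of the nominal height), the fan still inside (x of bin_lip in the frame of place between -0.005 and 0.005 m and y of bin_lip in the frame of place between -0.025 and 0.025 m and z of bin_lip in the frame of place between -0.011 and 0.011 m and angle between bin_lip's own z axis and vertical below 0.09 rad and angle between the y axis of bin_lip and the y axis of place, either way round below 0.07 rad and x of fan_center in the frame of bin_center between -0.06 and 0.06 m and z of fan_center in the frame of bin_center between -0.035 and 0.02 m and linear speed of bin below 0.01 m/s); the robot touches nothing.
It fails at once if the blue bin dropped or flung (turning faster than 5 rad/s) (angular speed of bin above 5 rad/s).
It fails at once if the bin forced against the rail (over 35 N) (contact force between bin and rail above 35 N).
It fails at once if the fan spilled out of the bin (distance between fan_center and bin_center above 0.075 m).
It fails at once if a hanging bin knocked along or off the rail (more than 20 mm) (distance of any of red_bin_center, yellow_bin_center from where it was at the start of the episode above 0.02 m).
It fails at once if phone, screwdrivers or brush knocked away (more than 40 mm) (distance of any of phone, driver_red_grip, driver_grey_grip, brush_grip from where it was at the start of the episode above 0.04 m).
It also fails if it takes over 48 s, if anything falls off the work surface, if the arm or the gripper's body presses on something with over 40 N, if the wrist force passes 120 N, or if a joint passes its speed limit or range.

## Working session

There is one attempt and no reset: what is moved stays moved. The work goes in short steps, Python scripts to look and compute and a tool call to move; the robot and the scene stay as the last step left them, time stands still between calls to the robot, and variables do not carry over. Pictures are saved under pics/ and viewed, and the job is handed in when it is done.

Besides the shell and the picture viewer there is one more tool, called by a JSON object that holds its "api" and its "payload". arm_command: Moves the arm, as the interface text tells. Its arguments: {"type":"object","properties":{"rows":{"type":"array"},"gripper":{"type":"number"}},"required":["rows"]}

```bash
ls; mkdir -p pics; cat > h.py <<'E'
import numpy as np,cv2
from scipy.spatial.transform import Rotation as Ro
from rig import robot
def save(n,img): cv2.imwrite('pics/'+n,cv2.cvtColor(img,cv2.COLOR_RGB2BGR))
E
python3 - <<'E'
from h import *
s=robot.sense(); print({k:np.round(v,3).tolist() for k,v in s.items()})
for c in ["side","top","wrist"]:
    i=robot.camera_info(c); print(c,i)
    save(c+'0.png',robot.camera(c))
    for th in ["bin_center","fan_center","marker_top","red_bin_center","yellow_bin_center","bin_lip","place"]:
        try: print(th,[(np.round(d['at'],0).tolist(),round(d['p'],2)) for d in robot.boxes_of(c,th)])
        except Exception as e: print(th,e)
print(robot.sense()['t'])
E
```

```text
pics
{'t': 0.0, 'qpos': [-1.157, 0.508, -0.238, 1.501, 0.126, 1.149, -0.155], 'joint_vel': [-0.0, -0.001, -0.001, -0.001, -0.001, -0.001, -0.001], 'tau': [0.001, -62.06, -2.187, -24.965, 0.013, 0.012, -0.0], 'eef_pos': [189.292, 595.125, 230.443], 'tool_rot': [3.142, 0.002, 1.263], 'force': [-0.28, -0.726, 0.413], 'ft_torque': [-0.081, -0.013, -0.022], 'grip_width': 0.999}
side {'intrinsics': array([[402.05623677,   0.        , 257.84468903],
       [  0.        , 402.05623677, 189.85280317],
       [  0.        ,   0.        ,   1.        ]]), 'xyz': array([  62.10578521, -533.46292189, 1077.38762053]), 'attitude': array([-2.47076462,  0.00280279, -0.58288736])}
bin_center [([202.0, 171.0], 0.94), ([179.0, 211.0], 0.89), ([148.0, 250.0], 0.75)]
fan_center [([219.0, 212.0], 0.87), ([180.0, 203.0], 0.4)]
marker_top [([182.0, 346.0], 0.5)]
red_bin_center []
yellow_bin_center [([176.0, 293.0], 0.93), ([145.0, 211.0], 0.71)]
bin_lip [([178.0, 214.0], 0.97), ([204.0, 171.0], 0.77), ([148.0, 254.0], 0.63)]
place []
top {'intrinsics': array([[355.03476436,   0.        , 251.95446369],
     
[... 340 characters left out ...]
57.0, 238.0], 0.72)]
marker_top []
red_bin_center [([174.0, 380.0], 0.7)]
yellow_bin_center [([152.0, 271.0], 0.74), ([223.0, 191.0], 0.25)]
bin_lip [([150.0, 184.0], 0.88), ([218.0, 190.0], 0.79), ([288.0, 186.0], 0.61)]
place []
wrist {'intrinsics': array([[323.30533121,   0.        , 260.33633077],
       [  0.        , 323.30533121, 193.3254094 ],
       [  0.        ,   0.        ,   1.        ]]), 'xyz': array([109.4457205 , 621.88640962, 374.88788719]), 'attitude': array([2.80982548e+00, 1.03145878e-03, 1.26311493e+00])}
bin_center [([283.0, 37.0], 0.81)]
fan_center [([332.0, 7.0], 0.72)]
marker_top []
red_bin_center []
yellow_bin_center []
bin_lip [([283.0, 34.0], 0.82)]
place []
1.2
```

View pics/side0.png

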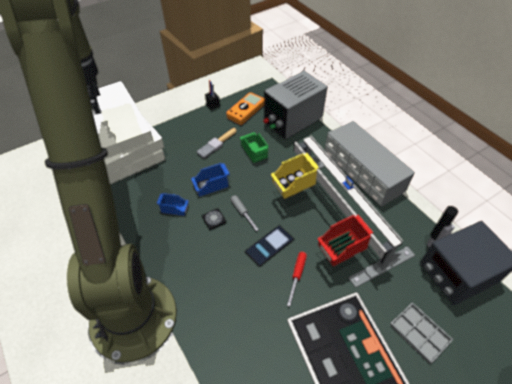

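View pics/top0.png

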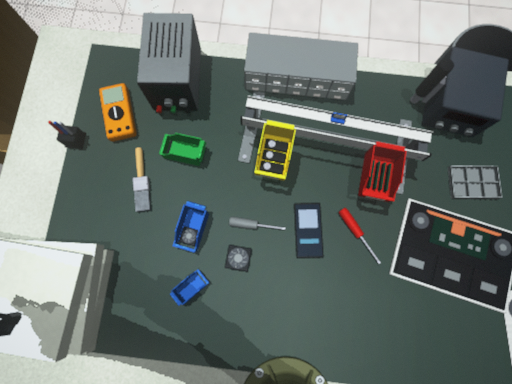

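View pics/wrist0.png

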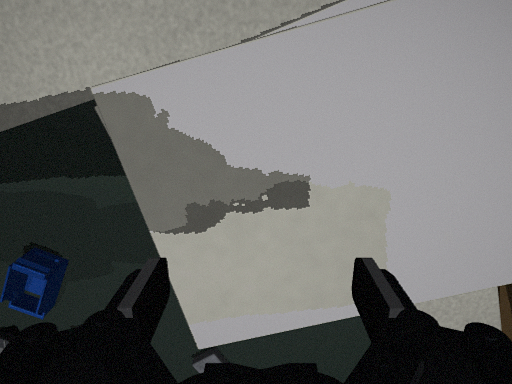

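Candidates in the top view: large blue bin (227,190) with a fan in it, small blue bin (288,188), green bin (148,183). The description picks the large blue one. Fans: one in the bin (239,190), and a larger one loose at (257,238). I'll check the choice in a close crop.

```bash
python3 - <<'E'
import cv2,numpy as np
t=cv2.imread('pics/top0.png'); s=cv2.imread('pics/side0.png')
a=cv2.resize(t[190:310,150:270],None,fx=5,fy=5,interpolation=cv2.INTER_CUBIC); cv2.imwrite('pics/c1.png',a)
b=cv2.resize(t[85:210,235:440],None,fx=3.9,fy=3.9,interpolation=cv2.INTER_CUBIC); cv2.imwrite('pics/c2.png',b)
c=cv2.resize(s[120:290,260:420],None,fx=3.5,fy=3.5,interpolation=cv2.INTER_CUBIC); cv2.imwrite('pics/c3.png',c)
d=cv2.resize(s[150:250,140:260],None,fx=5,fy=5,interpolation=cv2.INTER_CUBIC); cv2.imwrite('pics/c4.png',d)
E
```

```text
(no output)
```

View pics/c1.png

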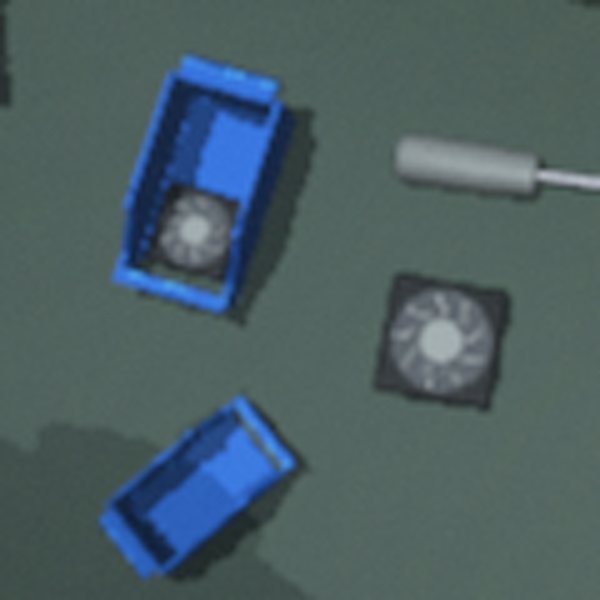

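View pics/c2.png

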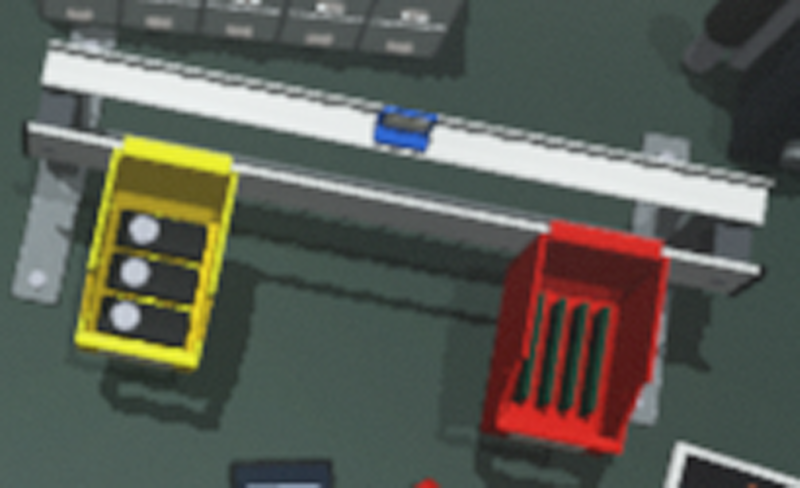

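View pics/c3.png

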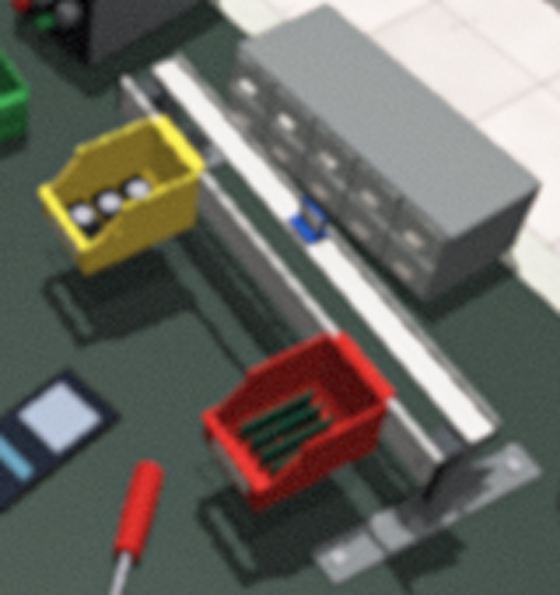

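View pics/c4.png

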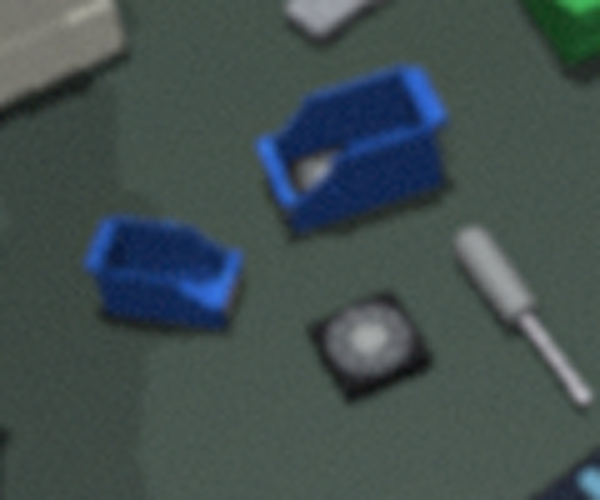

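```bash
python3 - <<'E'
import cv2,numpy as np
t=cv2.imread('pics/top0.png'); s=cv2.imread('pics/side0.png')
def cr(im,r,c,h=36,w=36): 
    a=cv2.resize(im[r-h//2:r+h//2,c-w//2:c+w//2],(390,390),interpolation=cv2.INTER_CUBIC)
    for k in range(0,36,6):
        cv2.putText(a,str(c-18+k),(int(k*390/36),10),0,.35,(0,255,255),1); cv2.putText(a,str(r-18+k),(0,int(k*390/36)+4),0,.35,(0,255,255),1)
        cv2.line(a,(int(k*390/36),12),(int(k*390/36),18),(0,255,255),1);cv2.line(a,(22,int(k*390/36)),(28,int(k*390/36)),(0,255,255),1)
    return a
cv2.imwrite('pics/d1.png',np.hstack([cr(t,112,252),cr(t,148,425)]))
cv2.imwrite('pics/d2.png',np.hstack([cr(s,150,303),cr(s,248,392)]))
cv2.imwrite('pics/d3.png',np.hstack([cr(t,118,338),cr(s,183,348)]))
E
```

```text
(no output)
```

View pics/d1.png

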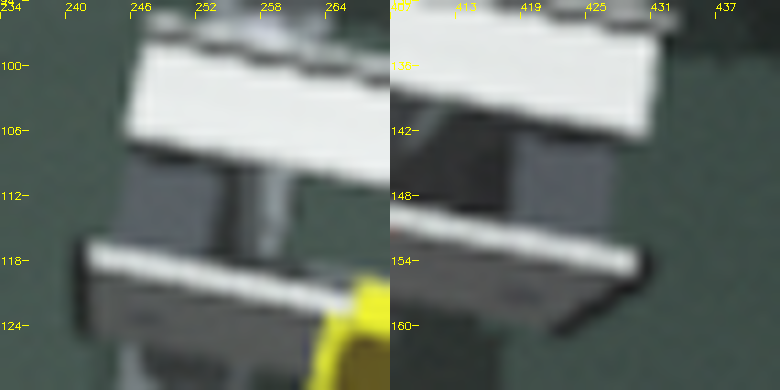

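View pics/d2.png

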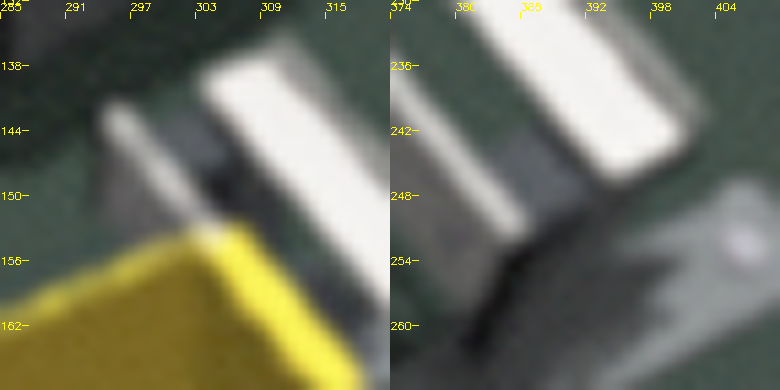

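View pics/d3.png

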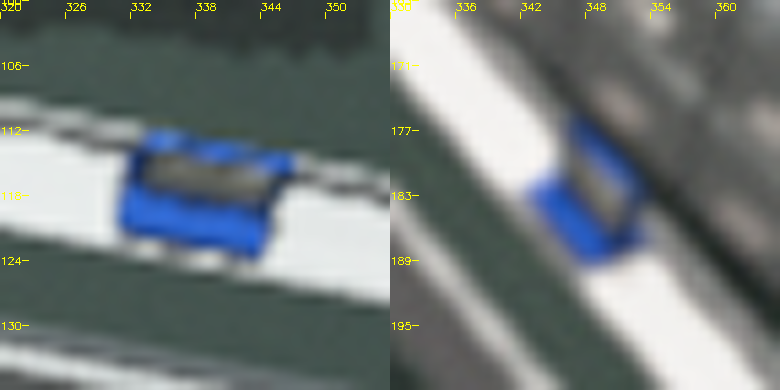

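```bash
cat >> h.py <<'E'
CAM={}
def cam(n):
    if n not in CAM:
        i=robot.camera_info(n); CAM[n]=(np.array(i['intrinsics']),np.array(i['xyz']),Ro.from_euler('xyz',i['attitude']).as_matrix())
    return CAM[n]
def proj(n,P):
    K,c,R=cam(n); q=(np.atleast_2d(P)-c)@R; q=q@K.T; return q[:,:2]/q[:,2:]
def ray_z(n,uv,z):
    K,c,R=cam(n); d=R@np.linalg.solve(K,[uv[0],uv[1],1]); return c+d*(z-c[2])/d[2]
def tri(n1,uv1,n2,uv2):
    A=[];b=[]
    for n,uv in((n1,uv1),(n2,uv2)):
        K,c,R=cam(n); d=R@np.linalg.solve(K,[uv[0],uv[1],1]); d/=np.linalg.norm(d); M=np.eye(3)-np.outer(d,d); A.append(M); b.append(M@c)
    A=np.vstack(A); b=np.hstack(b); x=np.linalg.lstsq(A,b,rcond=None)[0]; return x,np.linalg.norm(A@x-b)
E
python3 - <<'E'
from h import *
from scipy.optimize import least_squares
T={'rL':(242.1,118.5),'rR':(430.1,155.4),'sL':(245.5,106.3),'sR':(430.8,142.5)}
S={'rL':(294.5,142.9),'rR':(384.8,251.9),'sL':(303.6,139.85),'sR':(394.3,246.9)}
for k in T: print(k,tri('top',np.array(T[k])-.5,'side',np.array(S[k])-.5))
m,e=tri('top',np.array((340.5,113.5))-.5,'side',np.array((350.5,179))-.5); print('marker',m,e)
def pts(p):
    x,y,yaw,dz,hs,o=p; R=Ro.from_euler('z',yaw).as_matrix()
    L={'rL':(0,230,150+dz),'rR':(0,-230,150+dz),'sL':(32,hs+o,149),'sR':(32,-hs+o,149)}
    return {k:R@np.array(v)+[x,y,0] for k,v in L.items()}
def f(p):
    P=pts(p); r=[]
    for k in T: r+=list(proj('top',P[k])[0]-np.array(T[k])+.5)+list(proj('side',P[k])[0]-np.array(S[k])+.5)
    return r
s=least_squares(f,[620,-100,0,0,225,0]); p=s.x
print(p,np.degrees(p[2]),np.round(s.fun,2))
R=Ro.from_euler('z',p[2]).as_matrix(); print('marker in stand',R.T@(m-[p[0],p[1],0]))
E
```

```text
rL (array([672.5108502 , 183.36747701, 148.01036217]), np.float64(0.04962463686629722))
rR (array([ 628.51225677, -272.46351541,  148.75297827]), np.float64(0.46681202854686454))
sL (array([706.14419188, 178.90318175, 147.08664399]), np.float64(0.3489310365056601))
sR (array([ 661.96644166, -274.80964108,  146.60032966]), np.float64(0.04717433278198946))
marker [699.43816472 -48.85148693 176.91008121] 2.0821385623616298
[ 6.51141237e+02 -4.43880943e+01 -9.66214491e-02 -2.88142578e+00
  2.27494114e+02 -5.49292817e-01] -5.53600124421512 [-0.42 -0.22 -0.04 -0.11  0.09 -0.04  0.09  0.53  0.16  0.04 -0.23 -0.15
  0.34 -0.01 -0.14 -0.38]
marker in stand [ 48.50224864   0.21668731 176.91008121]
```

```bash
cat > fit.py <<'E'
from h import *
from scipy.optimize import minimize
def polys(p):
    x,y,yaw,hf=p; R=Ro.from_euler('z',yaw).as_matrix()
    prof=np.array([(-52.5,0),(52.5,0),(52.5,62),(-20,62),(-52.5,hf)])
    F=[]
    for s in(-30,30): F.append(np.array([(a,s,b) for a,b in prof]))
    for i in range(5):
        a,b=prof[i],prof[(i+1)%5]; F.append(np.array([(a[0],-30,a[1]),(b[0],-30,b[1]),(b[0],30,b[1]),(a[0],30,a[1])]))
    for z0,z1,xe in((59,62,61),):
        F.append(np.array([(52.5,-25,62),(61,-25,62),(61,25,62),(52.5,25,62)]))
        F.append(np.array([(61,-25,62),(64,-25,48.5),(64,25,48.5),(61,25,62)]))
    return [f@R.T+[x,y,0] for f in F]
def render(n,p,box,k=6):
    r0,r1,c0,c1=box; im=np.zeros(((r1-r0)*k,(c1-c0)*k),np.uint8)
    for f in polys(p):
        uv=(proj(n,f)-[c0,r0]+.5)*k; cv2.fillPoly(im,[np.round(uv*16).astype(np.int32)],255,shift=4)
    return cv2.resize(im,(c1-c0,r1-r0),interpolation=cv2.INTER_AREA)/255.
B={'top':(190,265,160,220),'side':(150,205,183,240)}
def masks(tag):
    M={}
    for n,b in B.items():
        im=cv2.imread(f'pics/{n}{tag}.png')[b[0]:b[1],b[2]:b[3]].astype(float)
        m=((im[...,0]-im[...,2])>45).astype(np.uint8)
        cs,_=cv2.findContours(m,cv2.RETR_EXTERNAL,cv2.CHAIN_APPROX_NONE); c=max(cs,key=cv2.contourArea)
        o=np.zeros_like(m); cv2.drawContours(o,[c],-1,1,-1); M[n]=o.astype(float)
    return M
if __name__=='__main__':
    M=masks('0')
    def cost(p): return sum(np.abs(render(n,p,B[n])-M[n]).sum() for n in B)
    best=None
    c0=ray_z('top',(189,225),35); print(c0)
    for yaw in np.radians([-25,-15,-5,5]):
        r=minimize(cost,[c0[0],c0[1],yaw,35],method='Nelder-Mead',options=dict(initial_simplex=np.array([[c0[0],c0[1],yaw,35]]*5)+np.vstack([np.zeros(4),np.diag([8,8,.15,8])])))
        print(r.x,np.degrees(r.x[2]),r.fun)
        if best is None or r.fun<best.fun: best=r
    p=best.x
    for n in B:
        im=cv2.imread(f'pics/{n}0.png'); b=B[n]; k=8
        a=cv2.resize(im[b[0]:b[1],b[2]:b[3]],None,fx=k,fy=k,interpolation=cv2.INTER_CUBIC)
        for f in polys(p): cv2.polylines(a,[np.round((proj(n,f)-[b[2],b[0]]+.5)*k).astype(np.int32)],True,(0,255,255),1)
        cv2.imwrite(f'pics/fit_{n}.png',a)
    for n in B: 
        r=minimize(lambda q:np.abs(render(n,[*q,p[3]],B[n])-M[n]).sum(),p[:3],method='Nelder-Mead'); print(n,r.x,r.fun)
E
python3 fit.py
```

```text
[410.72838974 293.72806122  35.        ]
[ 4.04562979e+02  2.92186126e+02 -1.57307257e-01  2.05217715e+01] -9.013041928588931 166.2078431372549
[ 4.05059041e+02  2.91932527e+02 -1.51643809e-01  3.58224469e+01] -8.688550227720206 170.79999999999998
[ 4.04928058e+02  2.92159692e+02 -1.49135485e-01  4.03797509e+01] -8.544833874031394 179.23529411764707
[ 4.04726684e+02  2.92118774e+02 -1.70899836e-01  2.41229856e+01] -9.791839337347437 164.50588235294117
top [ 4.04726684e+02  2.92118774e+02 -1.70899836e-01] 98.6705882352941
side [ 4.06287913e+02  2.92043688e+02 -1.74254453e-01] 61.317647058823525
```

```bash
cd pics; python3 -c "
import cv2,numpy as np
a=cv2.imread('fit_top.png');b=cv2.imread('fit_side.png');print(a.shape,b.shape)
h=max(a.shape[0],b.shape[0]);o=np.zeros((h,a.shape[1]+b.shape[1],3),np.uint8);o[:a.shape[0],:a.shape[1]]=a;o[:b.shape[0],a.shape[1]:]=b
cv2.imwrite('fit.png',cv2.resize(o,None,fx=.8,fy=.8))"
```

```text
(600, 480, 3) (440, 456, 3)
```

View pics/fit.png

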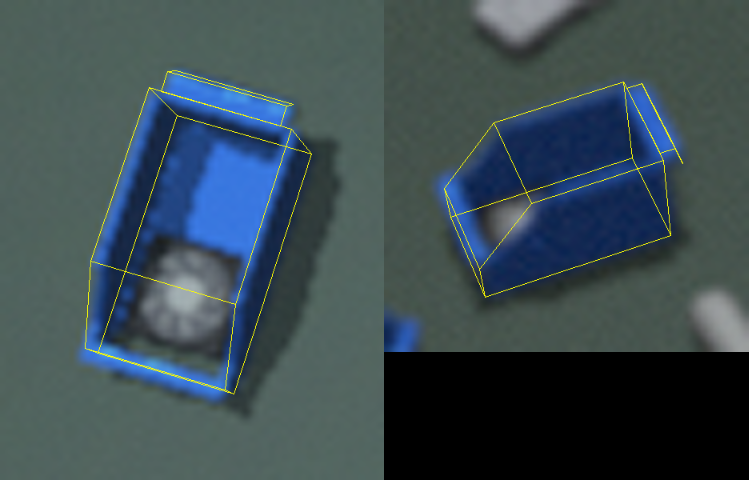

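{"api": "arm_command", "payload": {"rows": [[[0,0,0,0,0,-7.8],[-0.0187,0.019,0,0,0,0],[-0.0187,0.019,0,0,0,0],[-0.0187,0.019,0,0,0,0],[-0.0187,0.019,0,0,0,0],[-0.0187,0.019,0,0,0,0],[-0.0187,0.019,0,0,0,0],[-0.0187,0.019,0,0,0,0],[-0.0187,0.019,0,0,0,0],[-0.0187,0.019,0,0,0,0],[-0.0187,0.019,0,0,0,0],[-0.0187,0.019,0,0,0,0],[-0.0187,0.019,0,0,0,0],[-0.0187,0.019,0,0,0,0],[-0.0187,0.019,0,0,0,0],[0,0,0,0,0,0],[0,0,0,0,0,0]]], "gripper": 1}}

```text
t: 2.9
eef_pos: [406.9, 292.1, 231.4]
tool_rot: [3.142, -0.0, 1.398]
force: [-0.2, 0.4, 0.7]
grip_width: 1.0
```

```bash
python3 - <<'E'
from h import *
s=robot.sense(); print(s['t'],s['eef_pos'],np.degrees(s['tool_rot']),s['force'])
im=robot.camera('wrist'); save('wrist1.png',im)
p=[405,292.1,np.radians(-9.8),24]
from fit import polys
a=cv2.cvtColor(im,cv2.COLOR_RGB2BGR)
for f in polys(p): cv2.polylines(a,[np.round(proj('wrist',f)).astype(np.int32)],True,(0,255,255),1)
cv2.imwrite('pics/wrist1o.png',np.hstack([a[:, 60:450],cv2.cvtColor(im,cv2.COLOR_RGB2BGR)[:,60:450]]))
E
```

```text
2.9 [406.91104255 292.05034383 231.38209448] [ 1.79999364e+02 -1.86116871e-02  8.00835497e+01] [-0.24743755  0.35981254  0.72186482]
```

View pics/wrist1o.png

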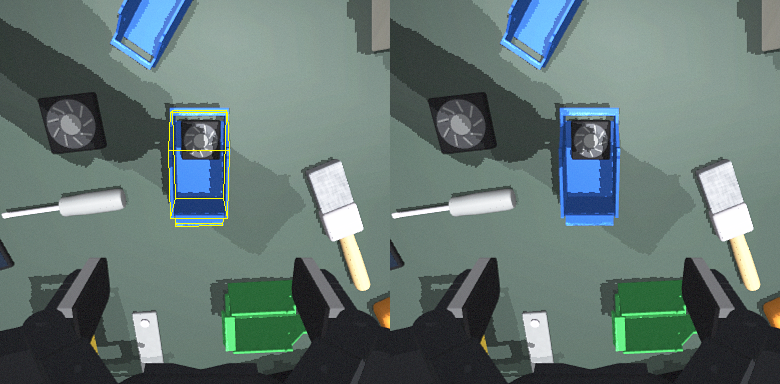

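{"api": "arm_command", "payload": {"rows": [[[0,0,0.025,0,0,0],[0,0,0.025,0,0,0],[0,0,0.025,0,0,0],[0,0,0.025,0,0,0],[0,0,0.025,0,0,0],[0,0,0.025,0,0,0],[0,0,0.025,0,0,0],[0,0,0.015,0,0,0],[0,0,0.015,0,0,0],[0,0,0.005,0,0,0],[0,0,0,0,0,0],[0,0,0,0,0,0]]]}}

```text
t: 4.15
eef_pos: [406.7, 293.0, 21.8]
tool_rot: [3.141, -0.001, 1.4]
force: [-0.5, 0.1, 0.8]
grip_width: 0.999
```

{"api": "arm_command", "payload": {"rows": [[[0,0,0,0,0,0],[0,0,0,0,0,0],[0,0,0,0,0,0],[0,0,0,0,0,0],[0,0,0,0,0,0],[0,0,0,0,0,0],[0,0,0,0,0,0],[0,0,0,0,0,0]]], "gripper": -1}}

```text
t: 4.95
eef_pos: [407.0, 292.4, 22.2]
tool_rot: [3.141, -0.001, 1.399]
force: [-0.8, 0.2, 4.5]
grip_width: 0.691
```

```bash
python3 - <<'E'
from h import *
s=robot.sense(); print(s['t'],s['eef_pos'],np.degrees(s['tool_rot']),s['force'],s['grip_width'])
save('wrist2.png',robot.camera('wrist'))
E
```

```text
4.95 [407.04824649 292.36793775  22.17334624] [ 1.79948201e+02 -4.58133025e-02  8.01534802e+01] [-0.80324966  0.21244452  4.53937167] 0.6911937841168769
```

View pics/wrist2.png

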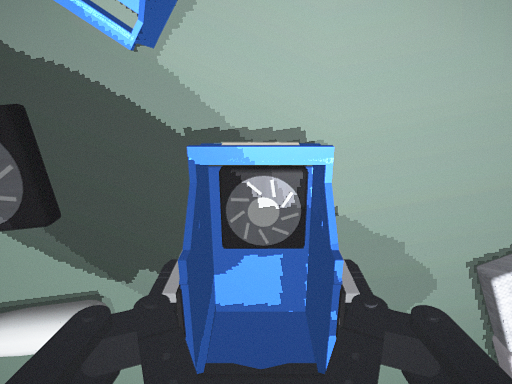

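```bash
python3 - <<'E'
from h import *
yaw=np.radians(80.15-90); R=Ro.from_euler('z',yaw).as_matrix()
e=np.array([407.05,292.37])
for cx in(403,404,405,406):
    # bin centre on the finger centre line
    off=(cx-e[0])/np.cos(yaw); c=np.array([*(e+off*R[:2,0]),0])
    P=[(-20,30,62),(-20,-30,62),(49.5,27,62),(49.5,-27,62),(52.5,30,62),(49.5,27,3),(49.5,-27,3),(-49.5,27,3)]
    print(cx,round(off,1),np.round(proj('wrist',np.array(P)@R.T+c),0).tolist())
im=cv2.imread('pics/wrist2.png'); a=cv2.resize(im[220:384,160:360],None,fx=4,fy=3.6,interpolation=cv2.INTER_CUBIC); cv2.imwrite('pics/w2c.png',a)
E
```

```text
403 -4.1 [[341.0, 256.0], [176.0, 256.0], [321.0, 398.0], [197.0, 397.0], [327.0, 403.0], [304.0, 308.0], [215.0, 308.0], [312.0, 145.0]]
404 -3.1 [[341.0, 259.0], [176.0, 259.0], [321.0, 399.0], [197.0, 399.0], [327.0, 404.0], [304.0, 309.0], [215.0, 309.0], [312.0, 147.0]]
405 -2.1 [[340.0, 261.0], [176.0, 261.0], [321.0, 401.0], [197.0, 401.0], [327.0, 406.0], [304.0, 310.0], [215.0, 310.0], [312.0, 149.0]]
406 -1.1 [[340.0, 264.0], [177.0, 264.0], [321.0, 403.0], [197.0, 403.0], [327.0, 408.0], [304.0, 312.0], [215.0, 312.0], [312.0, 151.0]]
```

View pics/w2c.png

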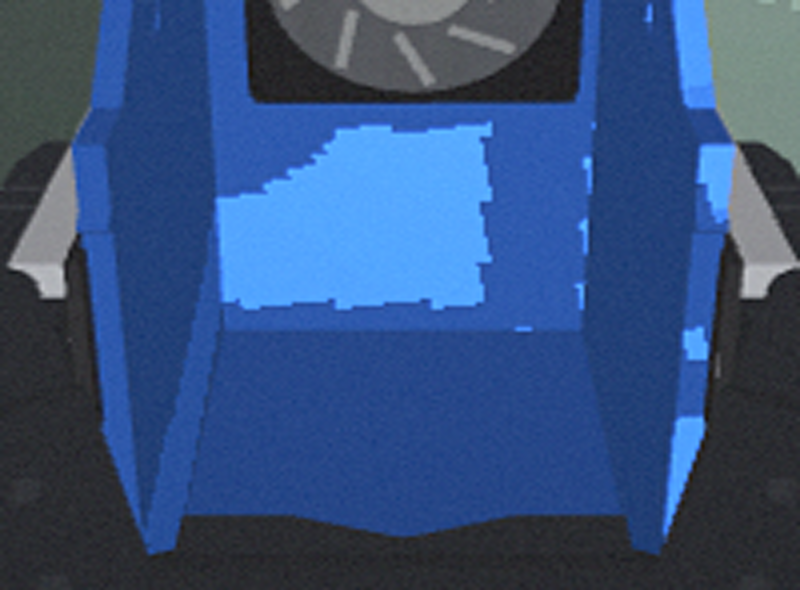

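```bash
cat >> h.py <<'E'
PL=np.array([651.1,-44.4,150.]); PY=np.radians(-5.54)
RP=Ro.from_euler('z',PY).as_matrix()
LT=np.array([0,50.7,-37.])   # lip in TCP frame
def toolR(b): # bin frame -> tool axes: tool x=bin y, tool y=bin x, tool z=-bin z
    Rb=RP@Ro.from_euler('y',b,degrees=True).as_matrix(); return np.column_stack([Rb[:,1],Rb[:,0],-Rb[:,2]])
def lip(): # lip pose in place frame, tilt deg
    s=robot.sense(); R=Ro.from_euler('xyz',s['tool_rot']).as_matrix(); p=np.array(s['eef_pos'])+R@LT
    q=RP.T@(p-PL); bx=RP.T@R[:,1]; by=RP.T@R[:,0]
    return q, np.degrees(np.arcsin(-bx[2])), np.degrees(np.arctan2(bx[1],bx[0])), np.degrees(np.arcsin(by[2]))
def st():
    s=robot.sense(); q,b,y,r=lip(); f=RP.T@np.array(s['force'])
    print('t',round(s['t'],2),'eef',np.round(s['eef_pos'],1),'lip@place',np.round(q,1),'tilt %.2f yaw %.2f roll %.2f'%(b,y,r),'F',np.round(f,1),'T',np.round(s['ft_torque'],2),'g',round(s['grip_width'],3))
E
python3 - <<'E'
from h import *
st()
for b,z in((20,40),(0,40)):
    R=toolR(b); print(b,'TCP target',PL+RP@[0,0,z]-R@LT)
s=robot.sense(); e=np.array(s['eef_pos']); R=toolR(0)
print('delta in final-yaw level tool', R.T@(PL+RP@[0,0,40]-toolR(20)@LT-e))
E
```

```text
t 5.0 eef [407.  292.3  22.2] lip@place [-224.9  307.8  -90.8] tilt -0.05 yaw -4.31 roll 0.04 F [-0.5 -1.1  4.7] T [-0.15  0.24  0.05] g 0.694
20 TCP target [591.08448428 -38.57887306 172.5717943 ]
0 TCP target [600.63681753 -39.50538921 153.        ]
delta in final-yaw level tool [-311.60188417  215.1504937  -150.41972418]
```

{"api": "arm_command", "payload": {"rows": [[[0,0,-0.01,0,0,0],[0,0,-0.02,0,0,0],[0,0,-0.02,0,0,0],[0,0,-0.02,0,0,0],[0,0,-0.02,0,0,0],[0,0,-0.02,0,0,-0.7],[0,0,-0.02,0,0,-0.7],[0,0,-0.02,0,0,-0.7],[0,0,-0.02,0,0,-0.7],[0,0,-0.02,0,0,-0.7],[0,0,-0.02,0,0,-0.8],[0,0,-0.02,0,0,0],[0,0,-0.01,0,0,0],[0,0,0,0,0,0],[0,0,0,0,0,0]]]}}

```text
t: 6.5
eef_pos: [406.4, 291.9, 260.8]
tool_rot: [-3.141, 0.001, 1.474]
force: [0.4, 0.3, -1.8]
grip_width: 0.693
```

```bash
python3 - <<'E'
from h import *
st()
s=robot.sense(); e=np.array(s['eef_pos']); R=toolR(0)
print('delta in final-yaw level tool', R.T@(PL+RP@[0,0,40]-toolR(20)@LT-e))
E
```

```text
t 6.5 eef [406.4 291.9 260.8] lip@place [-225.3  311.1  147.8] tilt 0.03 yaw -0.00 roll -0.03 F [ 0.3  0.3 -1.8] T [ 0.03  0.02 -0.01] g 0.693
delta in final-yaw level tool [-311.05714739  215.73103923   88.22330635]
```

{"api": "arm_command", "payload": {"rows": [[[-0.008,0.0055,0,0,0,0],[-0.015,0.0105,0,0,0,0],[-0.02,0.014,0,0,0,0],[-0.02,0.014,0,0,0,0],[-0.02,0.014,0,0,0,0],[-0.02,0.014,0,0,0,0],[-0.02,0.014,0,0,0,0],[-0.02,0.014,0,0,0,0],[-0.02,0.014,0,0,0,0],[-0.02,0.014,0,0,0,0],[-0.02,0.014,0,0,0,0],[-0.02,0.014,0,0,0,0],[-0.02,0.014,0,0,0,0],[-0.02,0.014,0,0,0,0],[-0.02,0.014,0,0,0,0],[-0.02,0.014,0,0,0,0],[-0.008,0.004,0,0,0,0],[0,0,0,0,0,0]]]}}

```text
t: 8.3
eef_pos: [591.3, -40.2, 260.1]
tool_rot: [-3.14, 0.001, 1.471]
force: [-0.2, 0.3, -2.2]
grip_width: 0.697
```

{"api": "arm_command", "payload": {"rows": [[[0,0,0,1,0,0],[0,0,0,2,0,0],[0,0,0,2,0,0],[0,0,0,2,0,0],[0,0,0,2,0,0],[0,0,0,2,0,0],[0,0,0,2,0,0],[0,0,0,2,0,0],[0,0,0,2,0,0],[0,0,0,2,0,0],[0,0,0,1,0,0],[0,0,0,0,0,0],[0,0,0,0,0,0]]]}}

```text
t: 9.6
eef_pos: [591.7, -37.5, 261.3]
tool_rot: [-2.793, -0.0, 1.475]
force: [-0.9, 0.7, -1.4]
grip_width: 0.693
```

```bash
python3 - <<'E'
from h import *
st()
for c in('wrist','top','side'): save(c+'3.png',robot.camera(c))
E
cd pics; python3 -c "
import cv2,numpy as np
a=cv2.imread('top3.png')[80:220,260:420];b=cv2.imread('side3.png')[90:230,270:430]
cv2.imwrite('m3.png',cv2.resize(np.hstack([a,b]),None,fx=2.5,fy=2.5,interpolation=cv2.INTER_CUBIC))"
```

```text
t 9.6 eef [591.7 -37.5 261.3] lip@place [  0.5   1.2 128.8] tilt 19.97 yaw 0.06 roll 0.01 F [-0.9  0.6 -1.4] T [-0.09 -0.55 -0.01] g 0.693
```

View pics/m3.png

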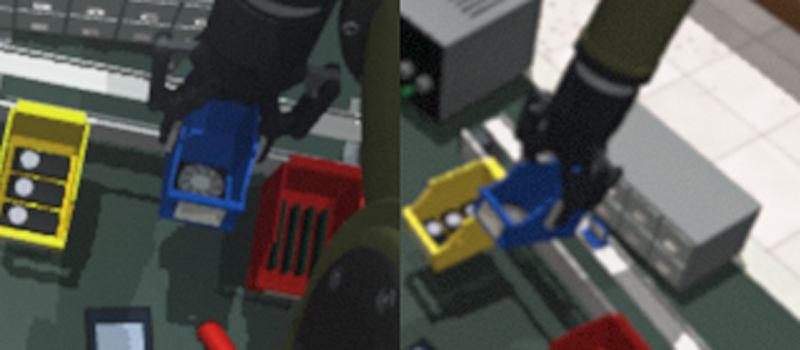

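View pics/wrist3.png

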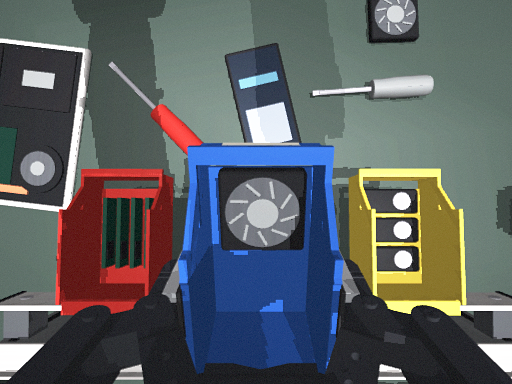

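```bash
python3 - <<'E'
from h import *
im=cv2.imread('pics/wrist3.png')
def ln(a,P,col): 
    uv=np.round((proj('wrist',np.array(P)@RP.T+[PL[0],PL[1],0])+.5)*4).astype(int); cv2.line(a,tuple(map(int,uv[0])),tuple(map(int,uv[1])),col,1)
a=cv2.resize(im,None,fx=4,fy=4,interpolation=cv2.INTER_CUBIC)
for x,z,c in((0,150,(0,0,255)),(4,150,(0,165,255)),(32,149,(255,0,255))):
    ln(a,[(x,-230,z),(x,230,z)],c)
b=np.hstack([a[1120:1500,0:390],a[1120:1500,1660:2048]]); cv2.imwrite('pics/w3r.png',b)
E
```

```text
(no output)
```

View pics/w3r.png

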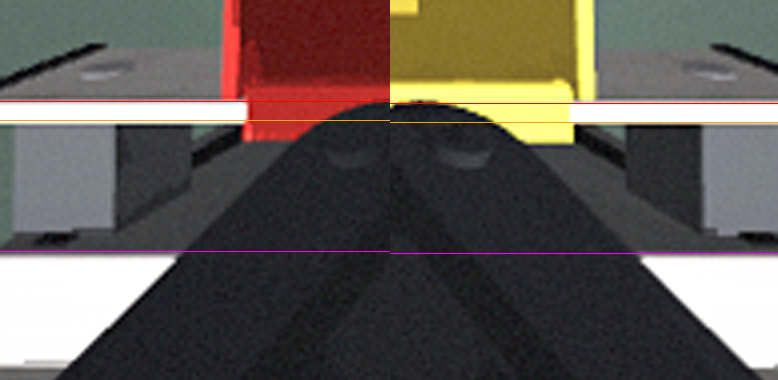

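{"api": "arm_command", "payload": {"rows": [[[0,0,0,-1.5,0,0],[0,0,0,-1.5,0,0],[0,0.0058,0.019,0,0,0],[0,0.0058,0.019,0,0,0],[0,0.0058,0.019,0,0,0],[0,0.0058,0.019,0,0,0],[0,0.0029,0.0095,0,0,0],[0,0,0,0,0,0],[0,0,0,0,0,0],[0,0,0,0,0,0]]]}}

```text
t: 10.75
eef_pos: [592.3, -38.2, 173.0]
tool_rot: [-2.847, -0.0, 1.474]
force: [-0.1, 0.9, -3.0]
grip_width: 0.697
```

```bash
python3 - <<'E'
from h import *
st()
E
```

```text
t 10.75 eef [592.3 -38.2 173. ] lip@place [ 0.1  0.5 43.7] tilt 16.89 yaw 0.00 roll 0.01 F [-0.1  0.9 -3. ] T [-0.06 -0.47 -0.02] g 0.697
```

{"api": "arm_command", "payload": {"rows": [[[0,0.0027,0.0075,0,0,0],[0,0.0027,0.0075,0,0,0],[0,0.0027,0.0075,0,0,0],[0,0,0,0,0,0],[0,0,0,0,0,0]]]}}

```text
t: 11.25
eef_pos: [592.6, -38.3, 147.6]
tool_rot: [-2.844, 0.0, 1.474]
force: [1.2, 0.8, -2.4]
grip_width: 0.696
```

```bash
python3 - <<'E'
from h import *
st(); save('side4.png',robot.camera('side')); save('top4.png',robot.camera('top')); save('wrist4.png',robot.camera('wrist'))
a=cv2.imread('pics/side4.png')[120:230,290:400];b=cv2.imread('pics/top4.png')[90:200,290:400]
cv2.imwrite('pics/m4.png',cv2.resize(np.hstack([a,b]),None,fx=3.6,fy=3.6,interpolation=cv2.INTER_CUBIC))
E
```

```text
t 11.25 eef [592.6 -38.3 147.6] lip@place [ 0.6  0.4 18.1] tilt 17.05 yaw 0.00 roll -0.01 F [ 1.1  0.9 -2.4] T [-0.05 -0.43  0.01] g 0.696
```

View pics/m4.png

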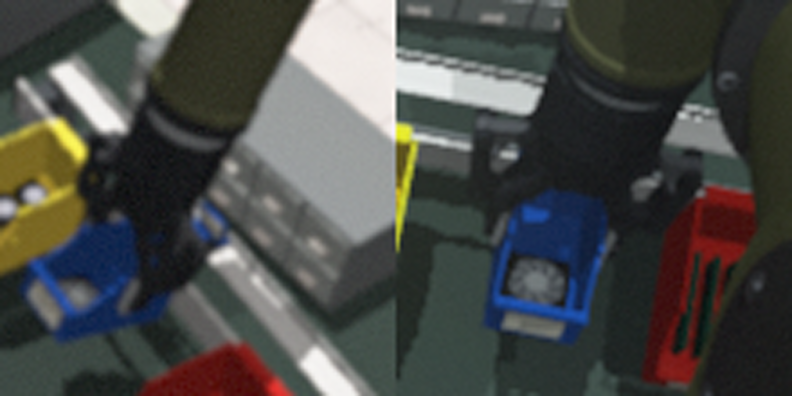

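View pics/wrist4.png

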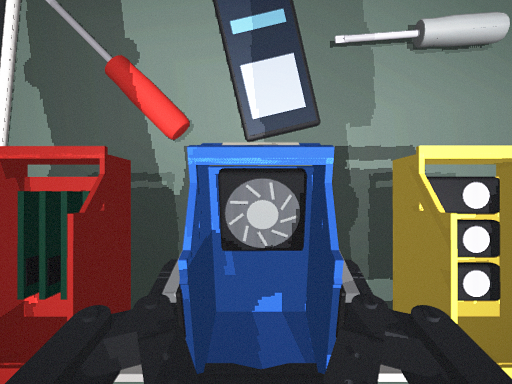

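{"api": "arm_command", "payload": {"rows": [[[0,0.0008,-0.0002,0,0,0],[0,0.0003,0.001,0,0,0],[0,0.0003,0.001,0,0,0],[0,0.0003,0.001,0,0,0],[0,0.0003,0.001,0,0,0],[0,0,0,0,0,0]]]}}

```text
t: 12.0
eef_pos: [593.5, -38.4, 143.6]
tool_rot: [-2.845, 0.0, 1.474]
force: [0.3, 0.4, -2.2]
grip_width: 0.694
```

```bash
python3 - <<'E'
from h import *
st()
E
```

```text
t 12.0 eef [593.5 -38.4 143.6] lip@place [ 1.4  0.5 14.1] tilt 17.02 yaw 0.00 roll -0.00 F [ 0.3  0.5 -2.2] T [-0.02 -0.41 -0.02] g 0.694
```

{"api": "arm_command", "payload": {"rows": [[[0,0.0003,0.001,0,0,0],[0,0.0003,0.001,0,0,0],[0,0,0,0,0,0]]]}}

```text
t: 12.3
eef_pos: [593.5, -38.4, 141.5]
tool_rot: [-2.845, 0.0, 1.474]
force: [0.5, 0.5, -2.4]
grip_width: 0.697
```

```bash
python3 - <<'E'
from h import *
st()
E
```

```text
t 12.3 eef [593.5 -38.4 141.5] lip@place [ 1.4  0.4 12.1] tilt 17.02 yaw 0.00 roll -0.00 F [ 0.4  0.6 -2.4] T [-0.04 -0.44 -0.04] g 0.697
```

{"api": "arm_command", "payload": {"rows": [[[0,0.0003,0.001,0,0,0],[0,0.0003,0.001,0,0,0],[0,0,0,0,0,0]]]}}

```text
t: 12.6
eef_pos: [593.5, -38.3, 139.4]
tool_rot: [-2.845, 0.0, 1.474]
force: [-0.1, -0.1, -2.7]
grip_width: 0.697
```

```bash
python3 - <<'E'
from h import *
st()
E
```

```text
t 12.6 eef [593.5 -38.3 139.4] lip@place [ 1.4  0.5 10. ] tilt 17.02 yaw 0.00 roll -0.00 F [-0.1 -0.1 -2.7] T [-0.02 -0.43 -0.01] g 0.697
```

{"api": "arm_command", "payload": {"rows": [[[0,0.0003,0.001,0,0,0],[0,0.0003,0.001,0,0,0],[0,0,0,0,0,0]]]}}

```text
t: 12.9
eef_pos: [593.5, -38.4, 137.4]
tool_rot: [-2.845, 0.0, 1.474]
force: [0.4, -0.0, -2.3]
grip_width: 0.695
```

{"api": "arm_command", "payload": {"rows": [[[0,0.0003,0.001,0,0,0],[0,0.0003,0.001,0,0,0],[0,0,0,0,0,0]]]}}

```text
t: 13.2
eef_pos: [593.5, -38.4, 135.2]
tool_rot: [-2.845, 0.0, 1.474]
force: [-0.0, 0.3, -2.6]
grip_width: 0.691
```

{"api": "arm_command", "payload": {"rows": [[[0,0.0003,0.001,0,0,0],[0,0,0,0,0,0]]]}}

```text
t: 13.4
eef_pos: [593.5, -38.4, 134.3]
tool_rot: [-2.845, 0.0, 1.474]
force: [-0.0, 0.4, -2.5]
grip_width: 0.697
```

```bash
python3 - <<'E'
from h import *
st()
E
```

```text
t 13.4 eef [593.5 -38.4 134.3] lip@place [1.4 0.5 4.8] tilt 17.01 yaw 0.00 roll -0.00 F [-0.1  0.4 -2.5] T [-0.06 -0.45  0.05] g 0.697
```

{"api": "arm_command", "payload": {"rows": [[[0,0.0001,0.001,0,0,0],[0,0,0,0,0,0]]]}}

```text
t: 13.6
eef_pos: [593.3, -38.3, 133.3]
tool_rot: [-2.845, 0.0, 1.474]
force: [0.1, 0.9, -1.7]
grip_width: 0.698
```

{"api": "arm_command", "payload": {"rows": [[[0,0.0001,0.001,0,0,0],[0,0,0,0,0,0]]]}}

```text
t: 13.8
eef_pos: [593.1, -38.3, 132.3]
tool_rot: [-2.845, 0.0, 1.474]
force: [0.2, 0.6, -1.0]
grip_width: 0.695
```

{"api": "arm_command", "payload": {"rows": [[[0,0.0001,0.001,0,0,0],[0,0,0,0,0,0]]]}}

```text
t: 14.0
eef_pos: [592.9, -38.3, 131.3]
tool_rot: [-2.845, 0.0, 1.474]
force: [-0.2, -0.1, -2.5]
grip_width: 0.691
```

```bash
python3 - <<'E'
from h import *
st()
E
```

```text
t 14.0 eef [592.9 -38.3 131.3] lip@place [0.8 0.5 1.8] tilt 17.02 yaw 0.00 roll -0.00 F [-0.2 -0.1 -2.5] T [-0.01 -0.37 -0.03] g 0.691
```

{"api": "arm_command", "payload": {"rows": [[[0,0.0001,0.001,0,0,0],[0,0,0,0,0,0]]]}}

```text
t: 14.2
eef_pos: [592.8, -38.3, 130.3]
tool_rot: [-2.845, 0.0, 1.474]
force: [-0.1, 0.8, -3.1]
grip_width: 0.695
```

{"api": "arm_command", "payload": {"rows": [[[0,0.0001,0.001,0,0,0],[0,0,0,0,0,0]]]}}

```text
t: 14.4
eef_pos: [592.8, -38.3, 129.4]
tool_rot: [-2.845, 0.0, 1.474]
force: [1.1, 0.1, -2.9]
grip_width: 0.696
```

```bash
python3 - <<'E'
from h import *
st()
E
```

```text
t 14.4 eef [592.8 -38.3 129.4] lip@place [0.7 0.5 0. ] tilt 16.98 yaw 0.00 roll -0.00 F [ 1.1  0.2 -2.9] T [-0.08 -0.61  0.03] g 0.696
```

{"api": "arm_command", "payload": {"rows": [[[0,0.0002,0.001,0,0,0],[0,0,0,0,0,0]]]}}

```text
t: 14.6
eef_pos: [592.8, -38.3, 128.4]
tool_rot: [-2.846, 0.0, 1.474]
force: [1.6, 0.7, -1.7]
grip_width: 0.692
```

{"api": "arm_command", "payload": {"rows": [[[0,0.0002,0.001,0,0,0],[0,0,0,0,0,0]]]}}

```text
t: 14.8
eef_pos: [592.7, -38.3, 128.0]
tool_rot: [-2.846, 0.0, 1.474]
force: [1.4, -0.3, 1.4]
grip_width: 0.695
```

```bash
python3 - <<'E'
from h import *
st()
E
```

```text
t 14.8 eef [592.7 -38.3 128. ] lip@place [ 0.6  0.4 -1.4] tilt 16.94 yaw -0.00 roll -0.00 F [ 1.4 -0.1  1.4] T [-0.1  -0.64 -0.01] g 0.695
```

{"api": "arm_command", "payload": {"rows": [[[0,0.0002,0.0008,0,0,0],[0,0,0,0,0,0]]]}}

```text
t: 15.0
eef_pos: [592.7, -38.2, 127.7]
tool_rot: [-2.846, -0.0, 1.474]
force: [0.0, -0.3, 7.0]
grip_width: 0.694
```

```bash
python3 - <<'E'
from h import *
st()
E
```

```text
t 15.0 eef [592.7 -38.2 127.7] lip@place [ 0.6  0.5 -1.7] tilt 16.92 yaw 0.00 roll 0.00 F [ 0.  -0.3  7. ] T [-0.1  -0.38  0.05] g 0.694
```

{"api": "arm_command", "payload": {"rows": [[[0,0.0013,0.0018,-2,0,0],[0,0.0013,0.0018,-2,0,0],[0,0,0,0,0,0]]]}}

```text
t: 15.3
eef_pos: [594.5, -38.4, 123.4]
tool_rot: [-2.918, -0.0, 1.474]
force: [3.2, -0.4, 2.9]
grip_width: 0.696
```

```bash
python3 - <<'E'
from h import *
st()
E
```

```text
t 15.3 eef [594.5 -38.4 123.4] lip@place [ 0.7  0.5 -1.8] tilt 12.82 yaw 0.00 roll 0.00 F [ 3.2 -0.1  2.9] T [-0.07 -0.97  0.01] g 0.696
```

{"api": "arm_command", "payload": {"rows": [[[0,0.0016,0.0018,-2,0,0],[0,0.0015,0.0018,-2,0,0],[0,0,0,0,0,0]]]}}

```text
t: 15.6
eef_pos: [596.5, -38.6, 119.1]
tool_rot: [-2.986, -0.0, 1.474]
force: [1.7, 0.1, 5.5]
grip_width: 0.694
```

```bash
python3 - <<'E'
from h import *
st()
E
```

```text
t 15.6 eef [596.5 -38.6 119.1] lip@place [ 0.9  0.5 -2.1] tilt 8.89 yaw 0.01 roll 0.00 F [1.7 0.3 5.5] T [-0.11 -0.69  0.12] g 0.694
```

{"api": "arm_command", "payload": {"rows": [[[0,0.0014,0.0018,-2,0,0],[0,0.0014,0.0018,-2,0,0],[0,0,0,0,0,0]]]}}

```text
t: 15.9
eef_pos: [598.7, -38.8, 115.1]
tool_rot: [-3.056, -0.0, 1.474]
force: [1.0, -0.5, 5.5]
grip_width: 0.692
```

```bash
python3 - <<'E'
from h import *
st()
E
```

```text
t 15.9 eef [598.7 -38.8 115.1] lip@place [ 1.   0.5 -2.4] tilt 4.91 yaw 0.01 roll 0.00 F [ 1.1 -0.4  5.5] T [-0.1  -0.58 -0.03] g 0.692
```

{"api": "arm_command", "payload": {"rows": [[[0,0.0013,0.0018,-2,0,0],[0,0.0012,0.0018,-2,0,0],[0,0,0,0,0,0]]]}}

```text
t: 16.2
eef_pos: [601.0, -39.0, 111.3]
tool_rot: [-3.126, -0.0, 1.474]
force: [0.5, 0.0, 5.5]
grip_width: 0.698
```

```bash
python3 - <<'E'
from h import *
st()
E
```

```text
t 16.2 eef [601.  -39.  111.3] lip@place [ 0.9  0.5 -2.5] tilt 0.91 yaw 0.01 roll 0.00 F [0.5 0.1 5.5] T [-0.01 -0.57 -0.02] g 0.698
```

{"api": "arm_command", "payload": {"rows": [[[0,0.0006,0.0009,-1,0,0],[0,0.0006,0.0009,-1,0,0],[0,0,0,0,0,0],[0,0,0,0,0,0],[0,0,0,0,0,0]]]}}

```text
t: 16.7
eef_pos: [601.7, -39.1, 109.4]
tool_rot: [3.125, 0.0, 1.474]
force: [-3.1, 0.3, 9.1]
grip_width: 0.692
```

```bash
python3 - <<'E'
from h import *
st(); save('wrist5.png',robot.camera('wrist'));save('side5.png',robot.camera('side'));save('top5.png',robot.camera('top'))
a=cv2.imread('pics/side5.png')[120:230,290:400];b=cv2.imread('pics/top5.png')[90:200,290:400]
cv2.imwrite('pics/m5.png',cv2.resize(np.hstack([a,b]),None,fx=3.6,fy=3.6,interpolation=cv2.INTER_CUBIC))
E
```

```text
t 16.7 eef [601.7 -39.1 109.4] lip@place [ 0.4  0.6 -2.7] tilt -0.94 yaw 0.01 roll -0.00 F [-3.1 -0.   9.1] T [ 0.03 -0.01  0.  ] g 0.692
```

View pics/m5.png

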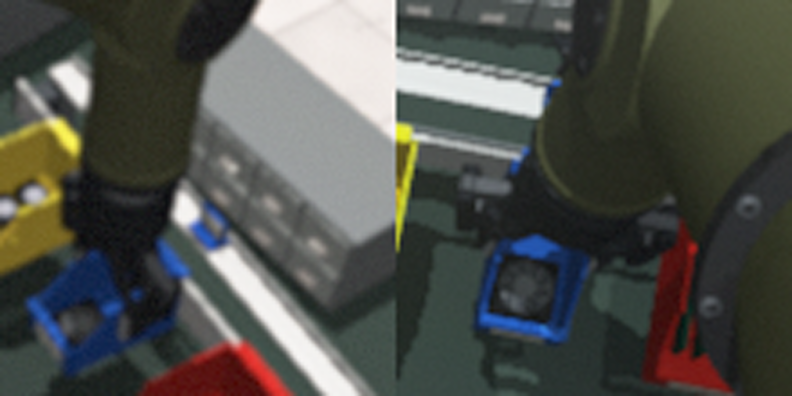

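View pics/wrist5.png

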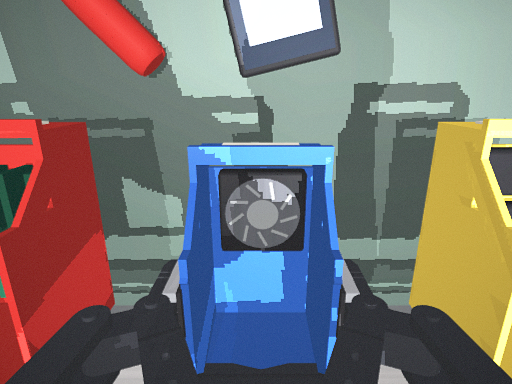

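{"api": "arm_command", "payload": {"rows": [[[0,-0.0002,-0.0005,0,0,0],[0,0,-0.0005,0,0,0],[0,0,0,0,0,0],[0,0,0,0,0,0]]]}}

```text
t: 17.25
eef_pos: [601.6, -39.1, 109.6]
tool_rot: [3.125, -0.0, 1.474]
force: [1.0, 0.4, 3.2]
grip_width: 0.694
```

```bash
python3 - <<'E'
from h import *
st()
E
```

```text
t 17.25 eef [601.6 -39.1 109.6] lip@place [ 0.3  0.5 -2.5] tilt -0.97 yaw 0.00 roll 0.00 F [1.  0.5 3.2] T [ 0.   -0.29 -0.05] g 0.694
```

{"api": "arm_command", "payload": {"rows": [[[0,0,-0.0003,0,0,0],[0,0,0,0,0,0],[0,0,0,0,0,0]]]}}

```text
t: 17.55
eef_pos: [601.4, -39.1, 109.7]
tool_rot: [3.125, 0.0, 1.474]
force: [0.8, 0.1, 0.0]
grip_width: 0.698
```

{"api": "arm_command", "payload": {"rows": [[[0,0,0,0,0,0],[0,0,0,0,0,0],[0,0,0,0,0,0],[0,0,0,0,0,0]]], "gripper": 0.5}}

```text
t: 17.95
eef_pos: [601.4, -39.1, 109.9]
tool_rot: [3.125, 0.0, 1.474]
force: [0.3, 0.4, 0.4]
grip_width: 0.753
```

{"api": "arm_command", "payload": {"rows": [[[0,0,0,0,0,0],[0,0,0,0,0,0],[0,0,0,0,0,0],[0,0,0,0,0,0]]], "gripper": 0.85}}

```text
t: 18.35
eef_pos: [601.6, -39.1, 110.0]
tool_rot: [3.124, 0.0, 1.474]
force: [0.1, 0.4, 0.5]
grip_width: 0.925
```

```bash
python3 - <<'E'
from h import *
st(); save('wrist6.png',robot.camera('wrist'))
E
```

```text
t 18.35 eef [601.6 -39.1 110. ] lip@place [ 0.2  0.5 -2.1] tilt -1.00 yaw -0.00 roll -0.00 F [0.1 0.4 0.5] T [-0.05 -0.02 -0.02] g 0.925
```

View pics/wrist6.png

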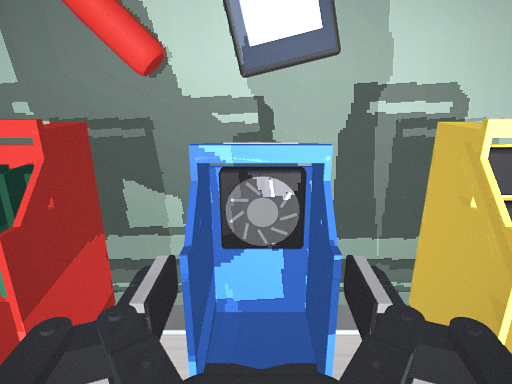

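The bin stayed put after release, with clear gaps on both sides of the fingers. I'll withdraw straight up.

{"api": "arm_command", "payload": {"rows": [[[0,0,-0.005,0,0,0],[0,0,-0.01,0,0,0],[0,0,-0.015,0,0,0],[0,0,-0.02,0,0,0],[0,0,-0.02,0,0,0],[0,0,-0.025,0,0,0],[0,0,-0.025,0,0,0],[0,0,-0.025,0,0,0],[0,0,-0.025,0,0,0],[0,0,-0.02,0,0,0],[0,-0.025,0,0,0,0],[0,-0.03,0,0,0,0],[0,-0.03,0,0,0,0],[0,-0.03,0,0,0,0],[0,-0.03,0,0,0,0],[0,0,0,0,0,0],[0,0,0,0,0,0]]]}}

```text
t: 20.1
eef_pos: [454.1, -24.8, 298.7]
tool_rot: [3.122, -0.0, 1.474]
force: [0.4, 0.5, 0.3]
grip_width: 0.929
```

```bash
python3 - <<'E'
from h import *
st()
for c in('wrist','side','top'): save(c+'7.png',robot.camera(c))
a=cv2.imread('pics/side7.png')[120:230,270:400];b=cv2.imread('pics/top7.png')[90:200,260:390]
cv2.imwrite('pics/m7.png',cv2.resize(np.hstack([a,b]),None,fx=3,fy=3,interpolation=cv2.INTER_CUBIC))
E
```

```text
t 20.1 eef [454.1 -24.8 298.7] lip@place [-148.     0.5  186.7] tilt -1.14 yaw 0.01 roll 0.00 F [0.3 0.6 0.3] T [ 0.04  0.   -0.03] g 0.929
```

View pics/m7.png

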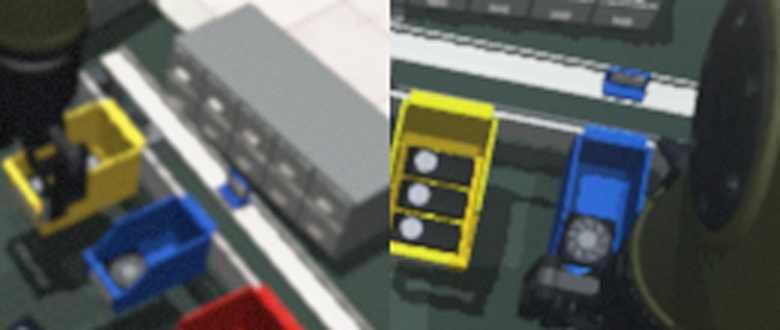

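View pics/wrist7.png

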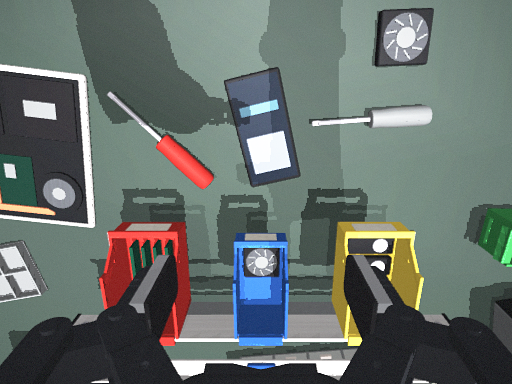

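The blue bin hangs square on the rail, its lip over the bar at side-crop (205,215) and the fan inside at top-crop (588,238). The marker is directly behind it, and the red and yellow bins haven't moved. Handing in.

```bash
python3 -c "
from rig import robot
print(robot.close_job())"
```

```text
the job is handed in; nothing more can be done
None
```

The blue bin is hung at the flagged place. The job was handed in at about 20 s of the 48 s allowed, and the hand-in reports no verdict.

- **Grip:** I took the larger of the two blue bins across its side walls, with the fan in it, and carried it over the neighbouring bins.
- **Hooking:** With the front tipped up 17°, I lowered the lip over the rail until I felt about 9 N of contact. That happened with the lip about 1.5 mm below nominal.
- **Swing and release:** I swung it down about the lip to -1° in the gripper, with vertical wrist force changes up to about 12 N. I unloaded the grip to near zero before opening it and backing off straight up.

**Last checks before handing in:**
- At release I worked out the lip at about x 0.3, y 0.5, z -2.5 mm from the place, square to within 0.1°. That comes from the arm's pose and the grasp geometry; I did not measure it again after letting go.
- Pictures taken after letting go show the bin hanging square and still on the rail with the fan inside. The red and yellow bins, the phone and the screwdrivers look where they were. The brush was out of these last views; the arm did not go near it.
- No check failed. The one disagreement is the rail height: the cameras suggested about +1 mm, while touch gave about -2.6 mm. Both are well within the limit, and I went by touch.

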